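# Change the feed setting on the bench feeder with the red selector knob

### The job

Set the feed gearbox with the red selector knob to the notch marked by the green magnet: pull the sprung knob straight up until its pin is clear of the notched arc, turn it to the green magnet, and let it drop fully home in that notch. Then let go of it, and leave the gearbox with the blue knob as it is set.

Things in the scene. Friction and masses are not known exactly. Their poses are not given: they have to be found in the camera images.
- feeder: The gearbox with the red knob, fixed to the bench: grey casing 170 x 170 mm on a 190 mm square foot plate, casing top 75 mm above the bench, a motor on one side. Origin: centre of its underside, on the vertical knob axis; z up; x points from the knob axis towards the motor and the middle notch. The two side notches lie 60 degrees either side of x, towards +y and towards -y.
- feeder_arc (a point): Mouth of the middle notch of the brass arc on the casing top, 89 mm above the bench. The arc, 50 mm from the knob axis, is 14 mm high with three notches open at the top, 60 degrees apart: 16 mm wide below, flared at 45 degrees over the upper 6 mm to 28 mm, so the pin slips in from 10 degrees off. Between notches its top is flat and a released knob stays up.
- feeder_grip (a point): Where to grip the red knob: on the knob axis, 121 mm above the bench when home; rises and turns with the knob; x along the pointer arm, z up. The red grip is an upright flat bar: 52 mm long (along x), 16 mm thick (y), 38 mm high; its top is 16 mm above this point, the top of the dark round flange below it (48 mm diameter) 22 mm under this point.
- feeder_pointer (a point): Tip of the red knob's pointer arm, upper face, 60 mm from the axis. The arm is dark with a white line, 14 mm wide, 8 mm thick, its top level with the flange's; an 8 mm steel pin under it, 50 mm from the axis, reaches down 15 mm into the notch.
- feeder_lift (a joint): How far the red knob is pulled up, m: 0 = home in a notch, 0.024 = end stop. The pin clears the arc from 0.014; pull about 0.018 to 0.021 to turn. A spring pulls it down: about 6 N at home, 11 N pulled up.
- feeder_turn (a joint): Angle of the red knob, rad, counter-clockwise from above: 0 = pointer along the gearbox's +x (middle notch, where it starts, with up to 5 degrees of play), +1.047 = notch on the +y side, -1.047 = notch on the -y side; stops at +-1.4. Turns freely when pulled up; locked by the notch when down.
- green_magnet: Green disc magnet, 20 mm diameter, 6 mm high, on the casing top of the gearbox with the red knob, 77 mm from the knob axis, just outside one of the two side notches (either one; a yellow magnet marks the other). Origin: centre of its underside. It stays put.
- other_lift (a joint): How far the blue knob of the other, otherwise same, gearbox is pulled up, m (0 = home). To be left alone.
- other_turn (a joint): Angle of the blue knob, rad, starting about 0. To be left alone.

How it is judged (in metres and radians):
On the way:
1. the red knob is pulled up clear of the notched arc (value of joint feeder_lift above 0.01 m), for 0.1 s.
At the end, for the whole second after the job is handed in: The red knob is down (less than 4 mm from home), at rest, its pointer within 10 degrees of the notch beside the green magnet, and released (value of joint feeder_lift below 0.004 m and ((y of green_magnet in the frame of feeder above 0 m and value of joint feeder_turn between 0.8727 and 1.2217 rad) or (y of green_magnet in the frame of feeder below 0 m and value of joint feeder_turn between -1.2217 and -0.8727 rad)) and not (velocity of joint feeder_turn above 0.1 rad/s or velocity of joint feeder_turn below -0.1 rad/s)); the robot touches nothing.
It fails at once if the blue knob is pulled up by more than 8 mm or turned by more than about 17 degrees (value of joint other_lift above 0.008 m or value of joint other_turn above 0.3 rad or value of joint other_turn below -0.3 rad).
It also fails if it takes over 35 s, if anything falls off the work surface, if the arm or the gripper's body presses on something with over 40 N, if the wrist force passes 120 N, or if a joint passes its speed limit or range.

### The arm

A 7-joint arm with a two-finger parallel gripper is mounted at the origin on the work surface. World frame = base frame: x ahead of the robot, y to its left, z up, the work surface at z = 0. Lengths are in mm, angles in rad, forces in N, time in s.
With the tool pointing down it reaches from about 400 to 875 mm from the base axis. Payload 4.4 kg.
Tool frame: the origin (TCP) lies on the centre line of the jaws, within the pads' length; the fingertips stand 8 mm ahead of it and the grasp point (between the pads) lies 11 mm behind it; x points along the fingers, z is the direction in which the jaws open and shut, and the axes are right-handed (so a half turn about x gives the same grasp; the last joint's range is limited). The gripper opens to 85 mm and grips with 20 to 120 N. Pads are 22 mm wide; open, the fingers measure 114 mm over their backs; the gripper's body (76 mm by 85 mm) begins 54 mm behind the grasp point. The pads swing forward as they close: fully open they stand 13 mm farther back than shut.
Start: joints at [-1.291, 0.628, 0.038, 1.517, -0.027, 0.996, -0.02], TCP at [220.294, 611.546, 239.313] pointing down, gripper open.
Joint ranges: [-3.06, 3.06], [-0.37, 2.12], [-1.25, 1.32], [0.18, 2.47], [-1.1, 4.24], [0.23, 1.98], [-2.94, 2.94]. Speed limits (rad/s): [2.57, 2.57, 3.14, 3.14, 3.14, 3.14, 3.14].

### API

Orientations are given as [roll, pitch, yaw] about the fixed x, y, z axes, in that order (R = Rz(yaw) Ry(pitch) Rx(roll)).
In Python, from cell import ctrl, get_image, camera_params gives the robot as it stands. The module is installed in compiled form; this text tells all that it offers.
- The arm moves only by the shell command python3 -m handwheel 'ROWS'. ROWS is text: rows parted by semicolons, each of 7 numbers parted by spaces: the opening, from -1 (shut) to 1 (fully open), then the shift along the tool's x, y, z in mm, then the turn, a rotation vector about the tool's x, y, z in rad. In form: grip x y z wx wy wz; .... A call has 1 to 10 rows; each row shifts and turns the pose as measured when the row begins, along the tool's axes as they then stand; what a row does not reach is not made up. A row lasts 1/10 s, in which the tool goes at most 50 mm and 8.59 degrees, less where a joint would pass 70% of its speed; a pose out of reach is approached as far as the arm can. A call with a gripper value outside its range is refused whole. The fingers move at their own pace and stop on an object; the grip force is fixed at half the most. Time passes only in rows, so rows that do not move let the fingers close. It gives the time, the measured TCP pose, the force and the opening at its end, in the units of the state.
- ctrl.read_state(): the state, without advancing time (a new reading comes with each control period).
- get_image(name): name is "scene" or "top" or "wrist"; returns the picture (400x640x3 uint8, blue, green, red); there is no depth.
- camera_params(name): a dict with "fx", "fy", "cx", "cy" (pixels), "eye" and "orientation" of the camera in the world. Camera axes: x right, y up, looking along -z (the intrinsics and any distortion apply to the point x, -y, -z); pixel columns grow to the right and rows downward; lengths in mm; the calibration is good to about 2 mm. A picture is of the moment at which its call begins: read the wrist's pose just before it. camera_params takes no time and is no camera call; for the wrist camera it gives the pose at the moment of the call.
- ctrl.finish_job(): hands the job in, once; it reports no verdict.
The state is a dict: "clock": time; "qpos": joint angles; "qd": joint speeds; "tau": joint torques, N m; "eef_pos": TCP position; "tool_rot": TCP orientation; "force": force on the tool from outside, world axes, zero at the start; "torque": the same for the moment, N m; "width": finger opening in mm.
Only numpy, scipy, OpenCV 4.12 (cv2) and the standard library are available. Lean on these libraries where they do the work, as an engineer would, in place of code of your own. Each camera call takes 0.05 s, during which the arm holds its last target.

## Working session

There is one attempt and no reset: what is moved stays moved. The work goes in short steps, Python scripts to look and compute and a shell command to move; the robot and the scene stay as the last step left them, time stands still between calls to the robot, and variables do not carry over. Pictures are saved under pics/ and viewed, and the job is handed in when it is done.

```bash
mkdir -p pics; ls; python3 - <<'E'
from cell import ctrl,get_image,camera_params
import cv2
s=ctrl.read_state();print(s)
for n in("scene","top"):
    print(n,camera_params(n)); cv2.imwrite(f"pics/{n}0.png",get_image(n))
print(camera_params("wrist"))
E
```

```text
pics
{'clock': 0.0, 'qpos': array([-1.2907981 ,  0.6293213 ,  0.03842314,  1.51834804, -0.02698923,
        0.99627857, -0.01999183]), 'qd': array([ 1.40735876e-03, -1.29155968e-03, -1.15590665e-03,  3.53821520e-04,
       -1.15461102e-03,  7.68830643e-05, -5.48398291e-05]), 'tau': array([ 2.02513929e-04, -5.63420534e+01,  1.22689292e+00, -1.93450874e+01,
        1.11441925e-02,  1.04713466e-02,  1.03055774e-05]), 'eef_pos': array([220.08044446, 610.98092419, 238.41119354]), 'tool_rot': array([-3.13049255,  1.56895851, -1.90546475]), 'force': array([ 0.08149059,  0.78026603, -0.19759806]), 'torque': array([ 0.03475836,  0.02372279, -0.02700161]), 'width': 85.44854254910462}
scene {'fx': 383.1928395323626, 'fy': 383.1928395323626, 'cx': 319.3326389552912, 'cy': 199.93016023681497, 'eye': array([973.19620592, 396.16571324, 534.15455841]), 'orientation': array([0.95189183, 0.0109147 , 2.34973827])}
top {'fx': 374.8355345073723, 'fy': 374.8355345073723, 'cx': 319.0399437674418, 'cy': 195.92960778398202, 'eye': array([447.5447777 , -22.97328424, 823.5639526 ]), 'orientation': array([ 0.15772867, -0.0135531 , -1.58896119])}
{'fx': 323.67437159909673, 'fy': 323.67437159909673, 'cx': 321.74463387221266, 'cy': 197.44469447242972, 'eye': array([153.29046248, 635.76809477, 372.55580308]), 'orientation': array([-0.28306324,  0.00185973,  1.22463393])}
```

View pics/scene0.png

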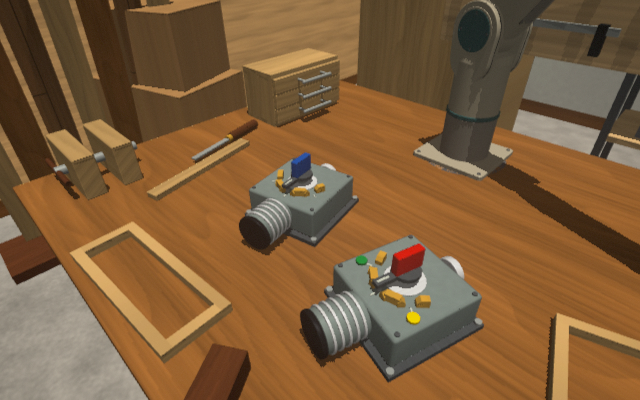

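View pics/top0.png

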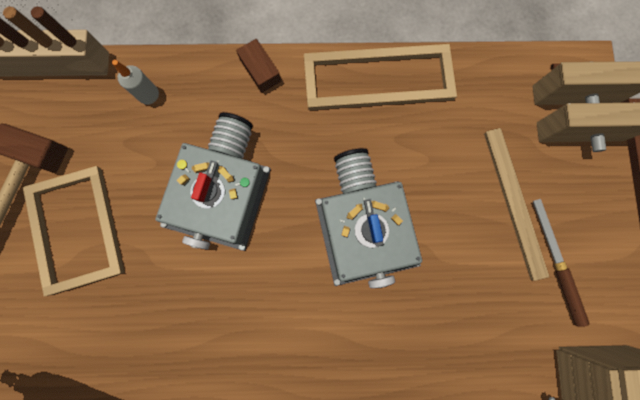

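The scene view shows the red knob in the nearer box, with the green magnet around (361,260) and the yellow at (413,318). In the top view the red box is centred near (212,190), green is at (245,183) and yellow at (182,165). I'll enlarge both for exact pixels.

```bash
python3 - <<'E'
import cv2
a=cv2.imread("pics/top0.png")[105:260,145:285];cv2.imwrite("pics/topc.png",cv2.resize(a,None,fx=4,fy=4,interpolation=cv2.INTER_CUBIC)[:600])
a=cv2.imread("pics/scene0.png")[225:375,295:490];cv2.imwrite("pics/scenec.png",cv2.resize(a,None,fx=4,fy=4,interpolation=cv2.INTER_CUBIC))
E
```

```text
(no output)
```

View pics/topc.png

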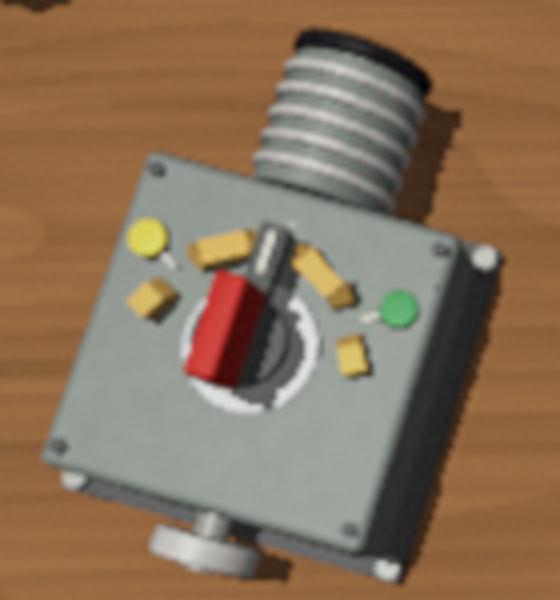

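View pics/scenec.png

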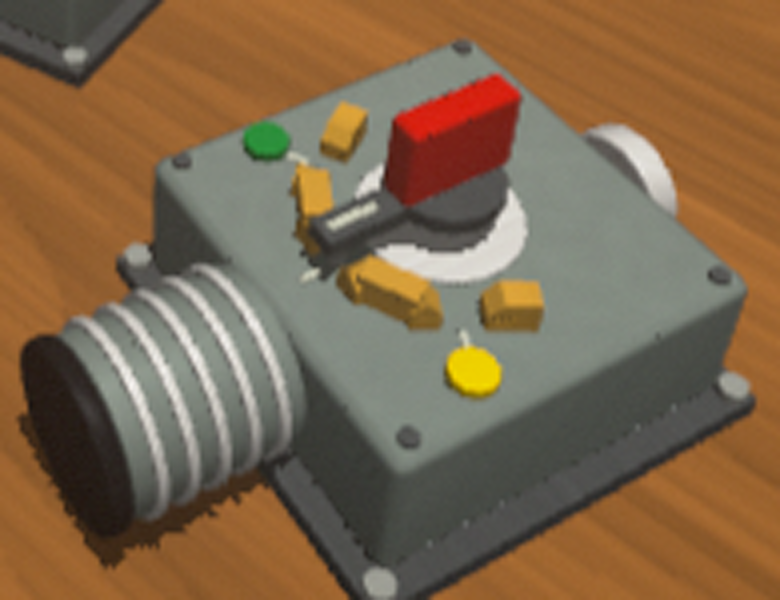

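```bash
cat > h.py <<'E'
import numpy as np
from scipy.spatial.transform import Rotation as R
from cell import camera_params
def ray(cam,u,v):
    p=cam if isinstance(cam,dict) else camera_params(cam)
    d=np.array([(u-p['cx'])/p['fx'],-(v-p['cy'])/p['fy'],-1])
    return p['eye'],R.from_euler('xyz',p['orientation']).apply(d)
def onz(cam,u,v,z):
    e,d=ray(cam,u,v); return e+d*(z-e[2])/d[2]
def proj(cam,P):
    p=cam if isinstance(cam,dict) else camera_params(cam)
    q=R.from_euler('xyz',p['orientation']).inv().apply(np.asarray(P)-p['eye'])
    return np.array([p['cx']+p['fx']*q[0]/-q[2],p['cy']-p['fy']*q[1]/-q[2]])
E
python3 - <<'E'
from h import *
np.set_printoptions(precision=1,suppress=True)
def c(cam,ox,oy,u,v,z): return onz(cam,ox+(u+.5)/4-.5,oy+(v+.5)/4-.5,z)
T=[(157,170),(441,249),(350,530),(58,446)]
S=[(408,437),(182,160),(462,47),(719,275)]
for n,L,cam,ox,oy in(("top",T,"top",145,105),("scene",S,"scene",295,225)):
    Q=np.array([c(cam,ox,oy,u,v,75) for u,v in L]);ctr=Q.mean(0)
    print(n,Q[:,:2].tolist(),ctr)
    print("sides",[np.linalg.norm(Q[i]-Q[(i+1)%4]) for i in range(4)])
    x=Q[0]+Q[1]-Q[2]-Q[3];print("yaw box",np.degrees(np.arctan2(x[1],x[0])))
ty=c("top",145,105,148,238,81);tg=c("top",145,105,399,308,81)
sy=c("scene",295,225,473,371,81);sg=c("scene",295,225,267,140,81)
print("yel",ty,sy,"grn",tg,sg)
b=[c("scene",295,225,u,v,137) for u,v in((393,118),(498,75),(520,95),(408,140))]
print("bar scene",np.mean(b,0),[np.linalg.norm(b[i]-b[(i+1)%4]) for i in range(4)])
x=b[0]+b[3]-b[1]-b[2];print(np.degrees(np.arctan2(x[1],x[0])))
b=[c("top",145,105,u,v,137) for u,v in((218,272),(246,282),(216,387),(186,372))]
print("bar top",np.mean(b,0),[np.linalg.norm(b[i]-b[(i+1)%4]) for i in range(4)])
x=b[0]+b[1]-b[2]-b[3];print(np.degrees(np.arctan2(x[1],x[0])))
E
```

```text
top [[672.3804703938732, 240.59137513091116], [628.5956748567323, 94.69450836743457], [486.5312701640099, 138.42775785985296], [530.7544092412676, 284.25214759169523]] [579.6 189.5  75. ]
sides [np.float64(152.32532308066467), np.float64(148.6435070625815), np.float64(152.382540569813), np.float64(148.20325316764794)]
yaw box -17.122034338697684
scene [[671.1185697643914, 241.03174551428108], [626.3308243559788, 95.45544552232872], [485.08483028241716, 138.85297528047056], [529.2300702694952, 284.20895500071697]] [577.9 189.9  75. ]
sides [np.float64(152.31021389951394), np.float64(147.76256775969154), np.float64(151.91169492158724), np.float64(148.31256759947465)]
yaw box -17.00219068727235
yel [635.1 241.6  81. ] [636.6 243.7  81. ] grn [597.  114.6  81. ] [597.6 117.1  81. ]
bar scene [581.3 191.  137. ] [np.float64(49.6361421434772), np.float64(12.751523196723522), np.float64(51.760430298296335), np.float64(12.166156985604058)]
-17.916333145022733
bar top [577.6 188.4 137. ] [np.float64(14.045515927364708), np.float64(50.74689431454849), np.float64(15.75027538736335), np.float64(48.79018299389169)]
-14.857668927391401
```

```bash
python3 - <<'E'
from h import *
from cell import ctrl
np.set_printoptions(precision=3,suppress=True)
s=ctrl.read_state()
M=R.from_euler('xyz',s['tool_rot']).as_matrix();print(M)
for a in(73,-107,13,-167):
    a=np.radians(a);z=np.array([np.cos(a),np.sin(a),0]);x=np.array([0,0,-1.]);y=np.cross(z,x)
    print(np.degrees(a),R.from_matrix(M.T@np.c_[x,y,z]).as_rotvec())
print(M.T@(np.array([579.5,190,150])-s['eef_pos']))
E
```

```text
[[-0.001 -0.941  0.339]
 [-0.002  0.339  0.941]
 [-1.     0.    -0.002]]
73.0 [-0.049 -0.002 -0.   ]
-107.0 [ 3.093 -0.     0.003]
13.0 [ 0.998 -0.002  0.001]
-167.0 [-2.143 -0.001 -0.002]
[  88.935 -480.854 -274.142]
```

```bash
python3 -m handwheel '1 0 -40 -23 -0.005 0 0;1 0 -40 -23 -0.005 0 0;1 0 -40 -23 -0.005 0 0;1 0 -40 -23 -0.005 0 0;1 0 -40 -23 -0.005 0 0;1 0 -40 -23 -0.005 0 0;1 0 -40 -23 -0.005 0 0;1 0 -40 -23 -0.005 0 0;1 0 -40 -23 -0.005 0 0;1 0 -30 -17 -0.005 0 0'; cat >> h.py <<'E'
def rel(P,jaw):
    from cell import ctrl
    np.set_printoptions(precision=3,suppress=True)
    s=ctrl.read_state();M=R.from_euler('xyz',s['tool_rot']).as_matrix()
    a=np.radians(jaw);z=np.array([np.cos(a),np.sin(a),0]);x=np.array([0,0,-1.]);y=np.cross(z,x)
    print(s['clock'],s['eef_pos'],'F',s['force'],'w',s['width'],'q',s['qpos'])
    print('shift',M.T@(np.array(P)-s['eef_pos']),'rot',R.from_matrix(M.T@np.c_[x,y,z]).as_rotvec())
E
python3 -c "
from h import *;rel([579,190,200],73)"
```

```text
clock: 1.1
eef_pos: [523.0, 269.0, 232.3]
tool_rot: [2.216, 1.561, -2.774]
force: [0.8, -0.2, 0.1]
width: 85.7
1.1 [523.023 268.96  232.259] F [ 0.818 -0.171  0.135] w 85.74996813003102 q [-0.538  0.55   0.025  1.696 -0.018  0.905  0.787]
shift [ 32.031 -75.754 -60.366] rot [ 0.018 -0.006 -0.008]
```

```bash
python3 -m handwheel '1 10 -36 -29 0.009 -0.003 -0.004;1 10 -36 -29 0.009 -0.003 -0.004;1 10 -4 -3 0 0 0;1 0 0 0 0 0 0'; 
python3 -c "
from h import *;rel([579,190,200],73)
from cell import *
import cv2
p=camera_params('wrist');print(p);cv2.imwrite('pics/w1.png',get_image('wrist'))"
```

```text
clock: 1.5
eef_pos: [583.7, 179.6, 200.0]
tool_rot: [-2.317, 1.567, -1.053]
force: [-0.2, 0.4, -0.4]
width: 85.7
1.5 [583.691 179.551 200.   ] F [-0.181  0.426 -0.424] w 85.71045793983102 q [-0.367  0.614  0.033  1.676 -0.02   0.851  0.937]
shift [-0.043  7.628  8.544] rot [-0.01  -0.003  0.003]
{'fx': 323.67437159909673, 'fy': 323.67437159909673, 'cx': 321.74463387221266, 'cy': 197.44469447242972, 'eye': array([515.659, 201.917, 333.895]), 'orientation': array([-0.286,  0.003,  1.263])}
```

View pics/w1.png

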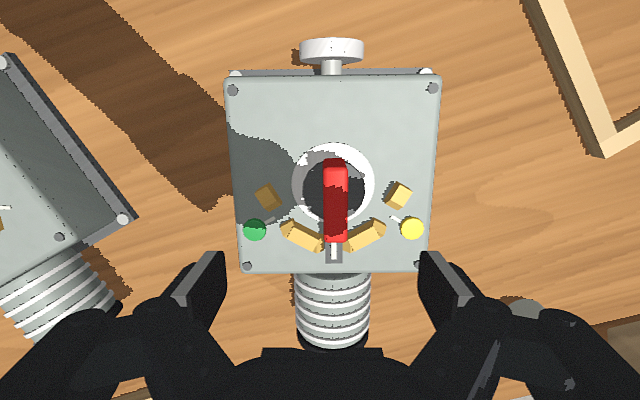

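```bash
python3 - <<'E'
import cv2
a=cv2.imread("pics/w1.png")[140:270,285:385];cv2.imwrite("pics/w1c.png",cv2.resize(a,None,fx=4.5,fy=4.5,interpolation=cv2.INTER_CUBIC))
E
```

```text
(no output)
```

View pics/w1c.png

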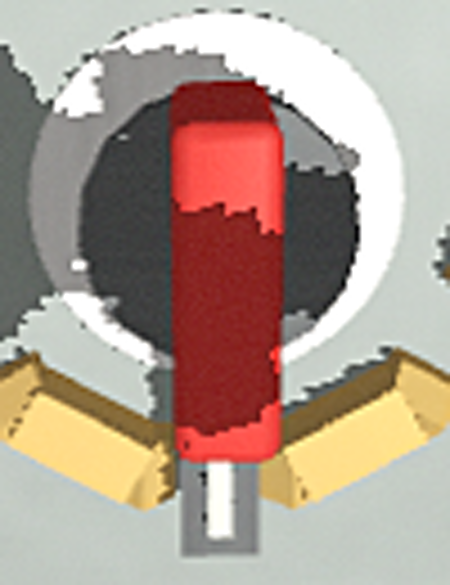

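```bash
python3 - <<'E'
from h import *
np.set_printoptions(precision=1,suppress=True)
g=lambda u,v,z:onz("wrist",285+(u+.5)/4.5-.5,140+(v+.5)/4.5-.5,z)
b=np.array([g(u,v,137) for u,v in((173,124),(283,124),(281,460),(177,460))])
print(b.mean(0),[np.linalg.norm(b[i]-b[(i+1)%4]) for i in range(4)])
x=b[2]+b[3]-b[0]-b[1];print(np.degrees(np.arctan2(x[1],x[0])))
Q=np.array([onz("wrist",u,v,75) for u,v in((232.5,90),(433,88),(416.5,264.5),(247,265.5))]);print(Q.mean(0),Q)
x=Q[2]+Q[3]-Q[0]-Q[1];print(np.degrees(np.arctan2(x[1],x[0])))
rel([579,190,150],73)
E
```

```text
[579.4 190.2 137. ] [np.float64(15.134832145913734), np.float64(50.25076170929829), np.float64(15.325983291124134), np.float64(50.258998655090174)]
-16.75427787659917
[580.3 189.5  75. ] [[487.  138.8  75. ]
 [531.7 284.6  75. ]
 [673.6 239.4  75. ]
 [629.1  95.1  75. ]]
-17.381404489310366
1.55 [584.163 179.308 200.794] F [ 0.116 -1.506  0.059] w 85.45371533198188 q [-0.368  0.613  0.034  1.675 -0.02   0.852  0.937]
shift [50.734  8.375  8.766] rot [-0.01  -0.003  0.004]
```

```bash
python3 -m handwheel '1 15 8 9 -0.01 -0.003 0.004;1 20 0 0 0 0 0;1 20 0 0 0 0 0;1 0 0 0 0 0 0'; 
python3 -c "
from h import *;rel([579.4,190.2,112],73)"
```

```text
clock: 1.95
eef_pos: [577.2, 198.2, 146.7]
tool_rot: [-0.092, 1.565, 1.191]
force: [-0.6, -0.4, -1.6]
width: 85.5
1.95 [577.249 198.181 146.722] F [-0.564 -0.356 -1.574] w 85.47822345854873 q [-0.387  0.679  0.02   1.724 -0.025  0.734  0.93 ]
shift [34.685 -4.312 -7.231] rot [0.009 0.005 0.   ]
```

```bash
python3 -m handwheel '1 0 -4 -7 0.009 0.005 0;1 0 0 0 0 0 0;1 0 0 0 0 0 0'; 
python3 -c "
from h import *;rel([579.4,190.2,112],73);rel([579.4,190.2,112],73)"
```

```text
clock: 2.25
eef_pos: [579.4, 193.1, 149.5]
tool_rot: [-0.7, 1.567, 0.577]
force: [-0.2, 0.7, 0.1]
width: 85.6
2.25 [579.382 193.114 149.541] F [-0.207  0.735  0.084] w 85.5562778320777 q [-0.382  0.676  0.024  1.721 -0.023  0.741  0.931]
shift [37.535 -0.767 -2.895] rot [0.003 0.003 0.002]
2.25 [579.382 193.114 149.541] F [-0.207  0.735  0.084] w 85.5562778320777 q [-0.382  0.676  0.024  1.721 -0.023  0.741  0.931]
shift [37.535 -0.767 -2.895] rot [0.003 0.003 0.002]
```

```bash
python3 -m handwheel '1 18 0 -3 0.003 0.003 0.002;1 17 0 0 0 0 0;1 0 0 0 0 0 0'; 
python3 -c "
from h import *;rel([579.4,190.2,112],73)"
```

```text
clock: 2.55
eef_pos: [581.1, 191.1, 117.5]
tool_rot: [-0.968, 1.563, 0.305]
force: [0.4, 0.5, 0.4]
width: 85.1
2.55 [581.097 191.083 117.545] F [0.358 0.474 0.352] w 85.1220193417969 q [-0.378  0.72   0.023  1.743 -0.024  0.671  0.931]
shift [ 5.531  1.398 -1.365] rot [-0.     0.004  0.006]
```

```bash
python3 -m handwheel '1 5 1 -1 0 0.004 0.006;-1 0 0 0 0 0 0;-1 0 0 0 0 0 0;-1 0 0 0 0 0 0;-1 0 0 0 0 0 0;-1 0 0 0 0 0 0'; 
python3 -c "
from h import *;rel([579.4,190.2,112],73)
from cell import *
import cv2
cv2.imwrite('pics/w2.png',get_image('wrist'));cv2.imwrite('pics/s2.png',get_image('scene'))"
```

```text
clock: 3.15
eef_pos: [581.6, 189.5, 116.3]
tool_rot: [-1.373, 1.567, -0.1]
force: [-0.8, 0.2, 3.4]
width: 14.8
3.15 [581.644 189.507 116.312] F [-0.765  0.217  3.399] w 14.77784978072967 q [-0.376  0.723  0.024  1.74  -0.022  0.675  0.932]
shift [4.303 2.365 0.002] rot [-0.001  0.001  0.004]
```

View pics/w2.png

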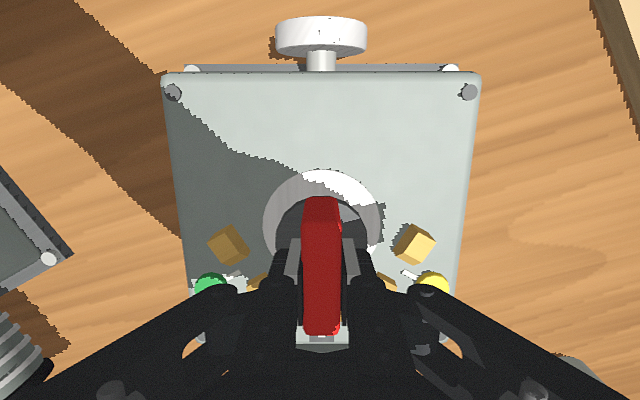

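View pics/s2.png

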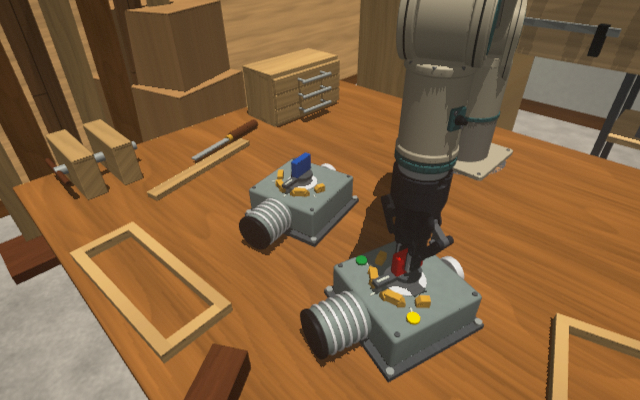

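The bar is held between the pads near (321,265) in the wrist view, with 14.8 mm measured against the 16 mm bar, and the scene view agrees. Next, pull it up.

```bash
python3 -m handwheel '-1 -7 0 0 0 0 0;-1 -7 0 0 0 0 0;-1 -5 0 0 0 0 0;-1 0 0 0 0 0 0'; 
python3 -c "
from h import *;rel([579.4,190.2,136],73)"
```

```text
clock: 3.65
eef_pos: [581.5, 189.6, 134.0]
tool_rot: [-1.266, 1.567, 0.007]
force: [1.4, -1.0, -10.0]
width: 14.8
3.65 [581.495 189.642 133.957] F [ 1.358 -0.954 -9.985] w 14.807899069138738 q [-0.377  0.699  0.025  1.729 -0.023  0.711  0.932]
shift [-2.049  2.16  -0.08 ] rot [-0.001  0.001  0.003]
```

```bash
python3 -m handwheel '-1 -2 0 0 0 0 0;-1 0 0 -0.3 0.14 0 0;-1 0 0 -0.3 0.14 0 0;-1 0 0 -0.3 0.14 0 0'; 
python3 -c "
from h import *;rel([579.4,190.2,136],13)
from cell import *
import cv2
cv2.imwrite('pics/s3.png',get_image('scene')[200:380,280:500])"
```

```text
clock: 4.05
eef_pos: [581.2, 188.8, 134.7]
tool_rot: [-0.6, 1.568, 0.238]
force: [2.4, -1.5, -10.3]
width: 15.1
4.05 [581.242 188.792 134.674] F [  2.385  -1.496 -10.264] w 15.092155462843918 q [-0.451  0.702  0.147  1.732 -0.144  0.714  0.609]
shift [-1.331  2.309 -0.18 ] rot [0.612 0.003 0.001]
```

View pics/s3.png

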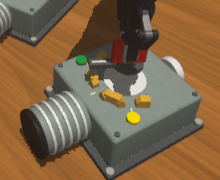

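```bash
python3 -m handwheel '-1 -1 0 -0.3 0.14 0 0;-1 0 0 -0.3 0.14 0 0;-1 0 0 -0.3 0.14 0 0;-1 0 0 -0.3 0.14 0 0;-1 0 0 0 0.04 0 0;-1 0 0 0 0 0 0'; 
python3 -c "
from h import *;rel([579.4,190.2,136],13)
from cell import *
import cv2
cv2.imwrite('pics/w4.png',get_image('wrist'));cv2.imwrite('pics/s4.png',cv2.resize(get_image('scene')[210:370,295:490],None,fx=4,fy=3.7,interpolation=2)[:600])"
```

```text
clock: 4.7
eef_pos: [580.3, 188.0, 133.7]
tool_rot: [-0.729, 1.567, -0.502]
force: [2.9, -1.9, -9.9]
width: 15.1
4.7 [580.326 188.041 133.684] F [ 2.869 -1.914 -9.881] w 15.137823694959147 q [-0.557  0.721  0.321  1.739 -0.314  0.73   0.152]
shift [-2.322  2.307 -0.41 ] rot [0.    0.003 0.002]
```

View pics/s4.png

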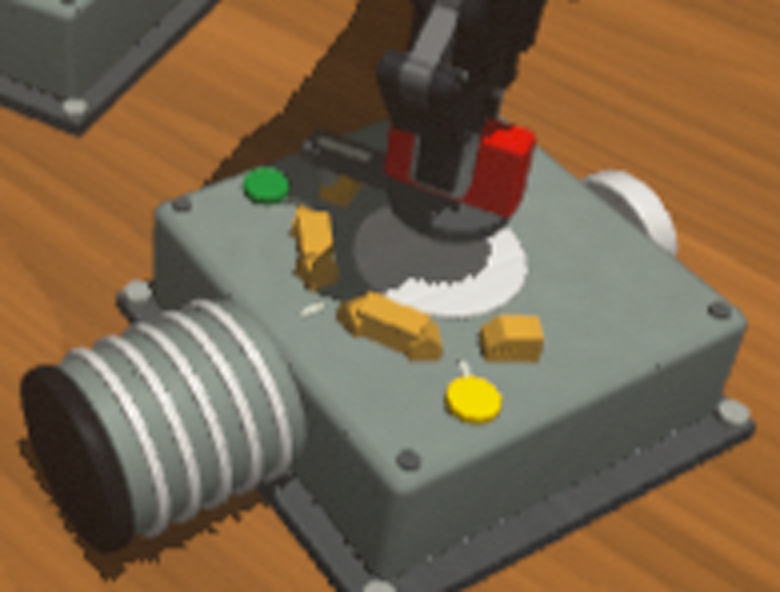

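View pics/w4.png

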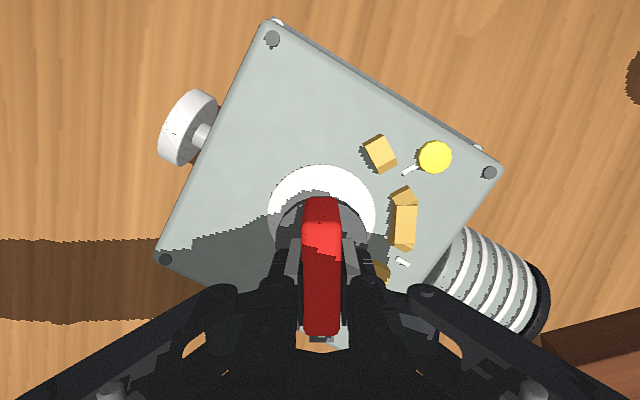

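The scene view has the pointer tip at about (312,148) in the crop, raised, next to the green disc at (267,185). I'll check that against the geometry.

```bash
python3 - <<'E'
from h import *
for a in(-70,-74,-77,-80,-84):
  for z in(99+17,):
    t=np.radians(a);q=proj("scene",[579.4+60*np.cos(t),190.2+60*np.sin(t),z]);print(a,z,(q[0]-295)*4,(q[1]-210)*3.7)
E
```

```text
-70 116 299.05257427321544 146.4736108728866
-74 116 302.7547900238699 140.48786125183642
-77 116 305.9546846285193 136.17703112776343
-80 116 309.5045785501625 132.0288721793885
-84 116 314.7613689825821 126.76503014536216
```

```bash
python3 -m handwheel '-1 5 0 0 0 0 0;-1 5 0 0 0 0 0;-1 3 0 0 0 0 0;-1 2 0 0 0 0 0;-1 0 0 0 0 0 0'; 
python3 -c "
from h import *;rel([579.4,190.2,116.5],13)"
```

```text
clock: 5.3
eef_pos: [580.4, 188.0, 118.0]
tool_rot: [-0.272, 1.568, -0.041]
force: [1.4, -1.2, -5.9]
width: 15.2
5.3 [580.386 188.025 118.017] F [ 1.365 -1.235 -5.871] w 15.171068218479695 q [-0.548  0.742  0.308  1.748 -0.323  0.699  0.164]
shift [ 1.514  2.344 -0.466] rot [0.004 0.003 0.001]
```

```bash
python3 -m handwheel '1 0 0 0 0 0 0;1 0 0 0 0 0 0;1 0 0 0 0 0 0;1 0 0 0 0 0 0;1 0 0 0 0 0 0'; python3 -m handwheel '1 -20 0 0 0 0 0;1 -30 0 0 0 0 0;1 -40 0 0 0 0 0;1 -40 0 0 0 0 0;1 0 0 0 0 0 0;1 0 0 0 0 0 0'
python3 -c "
from h import *;rel([579.4,190.2,116.5],13)
from cell import *
import cv2
cv2.imwrite('pics/w5.png',get_image('wrist'));cv2.imwrite('pics/s5.png',cv2.resize(get_image('scene')[210:370,295:490],None,fx=4,fy=3.7,interpolation=2)[:600])"
```

```text
clock: 5.8
eef_pos: [580.9, 190.8, 121.4]
tool_rot: [0.554, 1.564, 0.787]
force: [-0.5, -0.2, 0.1]
width: 84.7
clock: 6.4
eef_pos: [579.5, 190.7, 256.0]
tool_rot: [0.856, 1.565, 1.09]
force: [0.2, 0.3, -0.8]
width: 85.8
6.4 [579.505 190.731 256.037] F [ 0.236  0.252 -0.794] w 85.75814663295586 q [-0.596  0.576  0.38   1.626 -0.25   0.984  0.1  ]
shift [139.532  -1.095  -0.747] rot [ 0.006  0.004 -0.004]
```

View pics/s5.png

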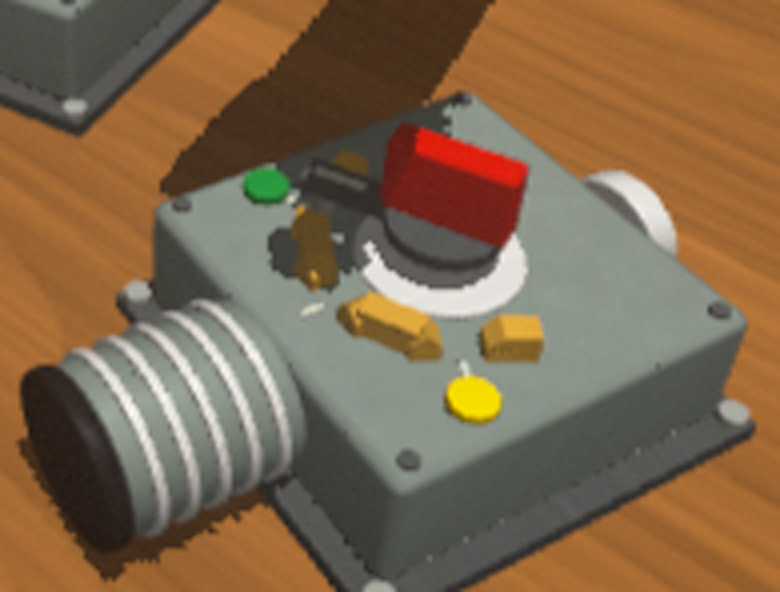

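View pics/w5.png

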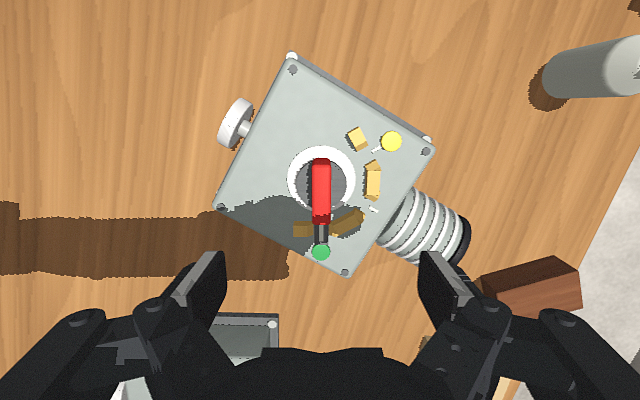

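```bash
python3 - <<'E'
from h import *
import cv2
img=cv2.imread("pics/s5.png")
for L,col in((0,(255,255,0)),(14,(255,0,255))):
  for a in(-77,):
    t=np.radians(a);c,s=np.cos(t),np.sin(t)
    f=lambda x,y,z:((proj("scene",[579.4+x*c-y*s,190.2+x*s+y*c,z+L])-[295,210])*[4,3.7]+1.5).round().astype(int)
    for pts in([(26,8,137),(26,-8,137),(-26,-8,137),(-26,8,137)],[(60,7,99),(60,-7,99),(24,-7,99),(24,7,99)]):
      p=np.array([f(*q) for q in pts]);cv2.polylines(img,[p],True,col,1);print(L,p.tolist())
cv2.imwrite("pics/s5o.png",img)
E
```

```text
0 [[384, 140], [400, 118], [531, 162], [517, 186]]
0 [[297, 176], [312, 157], [394, 187], [380, 207]]
14 [[387, 114], [404, 92], [537, 136], [522, 160]]
14 [[299, 152], [314, 133], [398, 163], [384, 183]]
```

View pics/s5o.png

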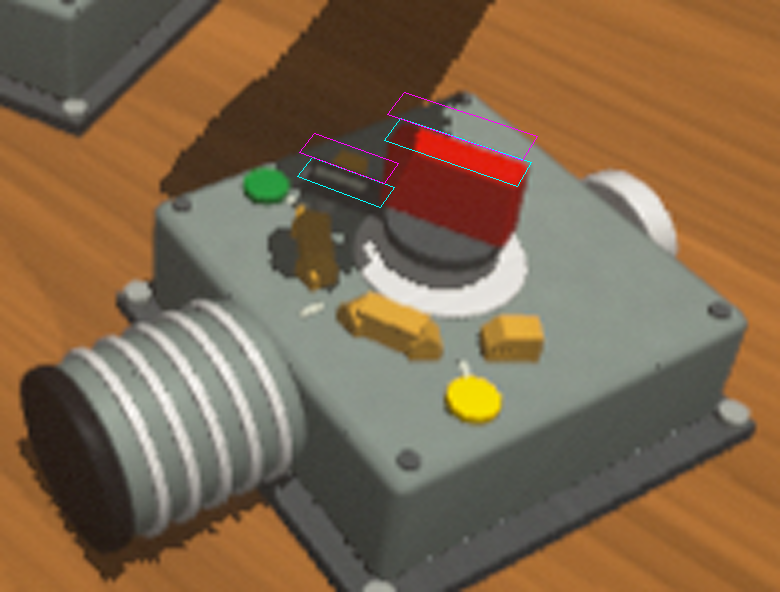

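With the model at zero lift and -60°, the drawn outlines (cyan) fall on the bar top and pointer arm. The 14 mm lift outlines (magenta) do not, so the knob is home beside the green magnet. The gripper is clear at z = 256 mm.

```bash
python3 -c "
from cell import ctrl
s=ctrl.read_state();print(s['clock'],abs(s['qd']).max(),s['force']);print(ctrl.finish_job())"
```

```text
6.5 0.021874251727890467 [0.72687823 0.56253623 1.041394  ]
the job is handed in; nothing more can be done
None
```

I set the red knob to the notch by the green magnet, which is the one on the -y side, and handed the job in at 6.5 s. I gripped the knob and pulled it up about 18 mm, then turned it 60° clockwise. I lowered it into the notch, let go and raised the gripper well clear.

**Last checks:**
- **Lift and angle:** the scene picture after release matches the knob outline drawn for fully home at -60°, to about 2 enlarged pixels; 4 mm of lift would be about 7. It does not match the outline drawn for 14 mm of lift.
- **Pull:** the wrist force was about 10 N with the knob up and about 6 N with it nearly down, as the spring figures given say.
- **Release:** the wrist picture shows the open fingers clear of the knob and the pointer aimed at the green magnet. The wrist force was about 1 N at hand-in.
- **Blue knob:** the arm never went to that gearbox, but I did not take a separate closing measurement of its knob.

No check failed. The sideways position in two approach moves overshot by up to about 8 mm; I corrected it before closing the gripper. The grip was about 2 mm off the knob's centre along the bar, with no visible effect on the turn.

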